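# Dock the load-cell module in its calibration dock

### The arm

A 7-joint arm with a two-finger parallel gripper is mounted at the origin on a cart in front of the work surface, level with it; the furniture and walls round the work are solid. World frame = base frame: x ahead of the robot, y to its left, z up, the work surface at z = 0. Lengths are in mm, angles in rad, forces in N, time in s.
With the tool pointing down it reaches from about 400 to 925 mm from the base axis. Payload 5.6 kg.
Tool frame: the origin (TCP) lies midway between the tips of the shut fingers; the grasp point (between the pads) lies 19 mm behind it; z points along the fingers, y is the direction in which the jaws open and shut (so a half turn about z gives the same grasp; the last joint's range is limited). The gripper opens to 85 mm and grips with 20 to 120 N. Pads are 22 mm wide; open, the fingers measure 114 mm over their backs; the gripper's body (76 mm by 85 mm) begins 54 mm behind the grasp point. The pads swing forward as they close: fully open they stand 13 mm farther back than shut.
Start: joints at [1.179, 0.468, -0.012, 1.603, 0.006, 1.071, -0.056], TCP at [222.11, -610.881, 231.29] pointing down, gripper open.
Joint ranges: [-2.53, 2.53], [-0.31, 2.02], [-1.57, 1.55], [0.28, 2.44], [-1.29, 4.43], [0.15, 1.84], [-2.92, 2.92]. Speed limits (rad/s): [2.57, 2.57, 3.14, 3.14, 3.14, 3.14, 3.14].

### API

Orientations are given as a rotation vector (axis times angle).
In Python, from bench import * gives the robot as it stands. The module is installed in compiled form; this text tells all that it offers.
- The arm moves only by the shell command python3 -m pendant 'ROWS' [FORCE]. ROWS is JSON, a list of rows, each an object of numbers: "x", "y", "z": the shift along the tool's x, y, z in mm; "roll": the turn about the tool's z in degrees; "grip": the finger opening in mm, from 0 to 85.4. A call has exactly 5 rows; each row is the pose to reach, as a shift and turn from the pose measured when the call began, along the tool's axes at that moment; what a row does not reach only later rows make up. A row lasts 1/8 s, in which the tool goes at most 62.5 mm and 10.7 degrees, less where a joint would pass 70% of its speed; a pose out of reach is approached as far as the arm can. A call with a gripper value outside its range is refused whole. The fingers move at their own pace and stop on an object; FORCE is the grip in N (left out, the last holds). Time passes only in rows, so rows that repeat a pose let the fingers close, or fill a call up. It gives the time, the measured TCP pose, the force and the opening at its end, in the units of the state.
- observe(): the state, without advancing time (a new reading comes with each control period).
- grab_frame(name): name is "scene" or "top" or "wrist"; returns a dict with "color" (400x640x3 uint8, red, green, blue), "fx", "fy", "cx", "cy" (pixels), "k1" (the pictures are not rectified: a ray, as slopes to the right and down, at radius r is drawn at 1 + k1 r^2 times it, then the intrinsics apply), "cam_to_world" (4x4, takes a point from camera to world coordinates). Camera axes: x right, y down, z forward; pixel columns grow to the right and rows downward; lengths in mm; the calibration is good to about 2 mm. A picture is of the moment at which its call begins. There is no depth.
- hand_in(): hands the job in, once; it reports no verdict.
The state is a dict: "t": time; "joint_positions": joint angles; "dq": joint speeds; "effort": joint torques, N m; "tcp_pos": TCP position; "ee_rot": TCP orientation; "force": force on the tool from outside, world axes, zero at the start; "ft_torque": the same for the moment, N m; "grip_width": finger opening in mm.
Only numpy, scipy, OpenCV 4.12 (cv2) and the standard library are available. Lean on these libraries where they do the work, as an engineer would, in place of code of your own. Each camera call takes 0.05 s, during which the arm holds its last target. There are 200 camera calls.

### The job

Dock the grey load-cell module for calibration: set it between the rails of the dock, brass contacts towards the blue stop wall, push it in past the lock plunger, and press it firmly (but do not ram it) right back against the stop, compressing the sprung contact block. Keep it pressed there steadily until the slow, air-damped lock plunger at the side has crept fully home into the module's slot, then let go and withdraw; the module must stay locked, flat and fully docked. Leave the other things on the bench where they are.

Things in the scene. Friction and masses are not known exactly. Their poses are not given: they have to be found in the camera images.
- module: The load-cell module: loose grey block 70 mm long (its x), 40 mm wide (y), 48.5 mm high, 0.3 kg, a steel load button 6 mm high on top, a yellow stripe across its rear. Origin: centre of the underside, z up. Its +x end is the nose and enters the dock first. Grip it across its width above z = 24 mm: the lower part runs between the rails.
- module_nose (a point): Middle of the module's front face with the ten brass contacts: 35 mm ahead of the module's origin and 16 mm up. The lower 24 mm of both sides taper in by 9 mm over the last 24 mm of the nose.
- lock_slot (a point): Mouth of the lock slot in the module's left (+y) side, at x = -6, y = +20, z = 14 mm of the module: 11.5 mm long, 9 mm deep.
- dock: The dock, fixed: aluminium plate 12 mm thick, x -97 to +63, y -48 to +56 mm. Origin: on its underside, below where the docked module's origin belongs; x points from the open mouth to the stop wall, z up. Docked, the module has the dock's axes and lies on the plate. On the left (+y) of the left rail is the lock's sleeve, out to y = 68 mm (knob to 84, 91 pushed back), top at z = 36 mm.
- dock_seat (a point): On the plate, 12 mm above the dock's origin: the docked module's origin. Dark rails, inner faces at y = +/-21.5 mm from here, 14 mm high, run from x = -33 to +35 mm, flaring open from x = -55 mm. The blue stop wall is 73 mm wide, 42 mm high; the faces of its steel stop pads stand at x = +35 mm and meet the module's nose.
- contacts (a joint): Black sprung contact block with brass pins in the middle of the stop wall, in m: 0 = standing 7 mm proud of the stop pads, 0.007 = level with them. It pushes the module out with 5 N at first touch, 9 N at the stop.
- lock_plunger (a joint): Lock plunger, 8 mm pin pointing to -y across the channel at the dock's x = -6, z = 26 mm, in m: 0 = home (8 mm into the channel), 0.006 to 0.008 = pushed back. Air-damped: yields to the tapered nose at 10 to 20 mm/s with up to 10 N, creeps home in some 3 s while the slot faces it, that is with the module within 2 mm of the stop. Let go early and the contact block moves the module out or jams it.
- lock_knob (a point): The middle of the black knob, 19 mm wide, on the outer end of the lock plunger. It moves with the plunger: away from the sleeve, showing a red band, while the plunger is pushed back; against the sleeve, red band hidden, when it is home.
- weight_200: bystander: large cream calibration weight with a knob, 33 mm wide, 42 mm high, origin under its centre
- weight_100: bystander: silver-grey calibration weight with a knob, 27 mm wide, 35 mm high, origin under its centre
- hex_key: bystander: black hex key, 82 mm long, lying on the bench, origin under its centre
- tip_flat: bystander: small steel gauge tip with a flat round head, 24 mm wide, 19 mm high, origin under its centre
- stop_wall: The blue stop wall of the dock, with four small steel stop pads round the black contact block; bolted to the plate, its origin and axes are the dock's (see dock_seat for its size).

How it is judged:
By the outcome, as a careful person would: the job done as asked, in the order asked, and still so for the second after the job is handed in, with the robot touching nothing.
It also fails if it takes over 56 s, if anything falls off the work surface, if the arm or the gripper's body presses on something with over 40 N, if the wrist force passes 120 N, or if a joint passes its speed limit or range.

## Working session

There is one attempt and no reset: what is moved stays moved. The work goes in short steps, Python scripts to look and compute and a shell command to move; the robot and the scene stay as the last step left them, time stands still between calls to the robot, and variables do not carry over. Pictures are saved under pics/ and viewed, about 8 in all and at most 12, crops included, and the job is handed in when it is done.

```bash
mkdir -p pics; cat > h.py <<'E'
from bench import *
import numpy as np, cv2
from scipy.spatial.transform import Rotation as R
def ray(f,u,v):
    a=np.array([(u-f["cx"])/f["fx"],(v-f["cy"])/f["fy"]]);s=a.copy()
    for _ in range(20): s=a/(1+f["k1"]*(s@s))
    M=np.array(f["cam_to_world"]);return M[:3,3],M[:3,:3]@np.array([s[0],s[1],1.])
def at(f,u,v,z):
    o,d=ray(f,u,v);return (o+d*(z-o[2])/d[2])
def proj(f,p):
    M=np.array(f["cam_to_world"]);c=M[:3,:3].T@(np.array(p,float)-M[:3,3]);s=c[:2]/c[2];s=s*(1+f["k1"]*(s@s))
    return s*[f["fx"],f["fy"]]+[f["cx"],f["cy"]]
def snap(name,fn):
    import pickle
    f=grab_frame(name);cv2.imwrite(f"pics/{fn}.png",f["color"][:,:,::-1]);pickle.dump(f,open(f"pics/{fn}.pkl","wb"));return f
def load(fn):
    import pickle;return pickle.load(open(f"pics/{fn}.pkl","rb"))
E
python3 - <<'E'
from h import *
s=observe();print({k:np.round(v,3) for k,v in s.items()})
print(R.from_rotvec(s["ee_rot"]).as_matrix().round(3))
for n in("top","scene"):
    f=snap(n,n+"0");print(n,f["fx"],f["k1"],np.round(f["cam_to_world"],2).tolist())
E
```

```text
{'t': np.float64(0.0), 'joint_positions': array([ 1.179,  0.468, -0.012,  1.604,  0.006,  1.071, -0.056]), 'dq': array([ 0.   , -0.001,  0.001,  0.   ,  0.001,  0.   , -0.002]), 'effort': array([ 1.0000e-03, -5.3240e+01,  2.1000e-02, -2.5131e+01,  1.1000e-02,
        8.0000e-03, -0.0000e+00]), 'tcp_pos': array([ 221.883, -610.35 ,  230.297]), 'ee_rot': array([-3.092e+00, -5.450e-01,  1.000e-03]), 'force': array([ 0.552,  0.475, -0.474]), 'ft_torque': array([-0.01 ,  0.032,  0.03 ]), 'grip_width': np.float64(85.7)}
[[ 0.94   0.342 -0.001]
 [ 0.342 -0.94   0.002]
 [-0.    -0.002 -1.   ]]
top 511.1313965942672 0.011766659786753241 [[0.01, -0.98, 0.19, 345.91], [-1.0, -0.01, -0.01, 64.21], [0.01, -0.19, -0.98, 1189.91], [0.0, 0.0, 0.0, 1.0]]
scene 401.24394998656686 -0.07060861525668952 [[0.7, -0.4, 0.59, -14.63], [-0.72, -0.4, 0.57, -451.7], [0.01, -0.82, -0.57, 604.37], [0.0, 0.0, 0.0, 1.0]]
```

View pics/top0.png

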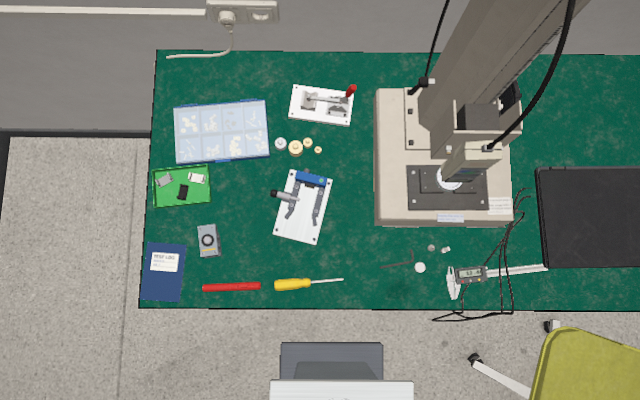

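View pics/scene0.png

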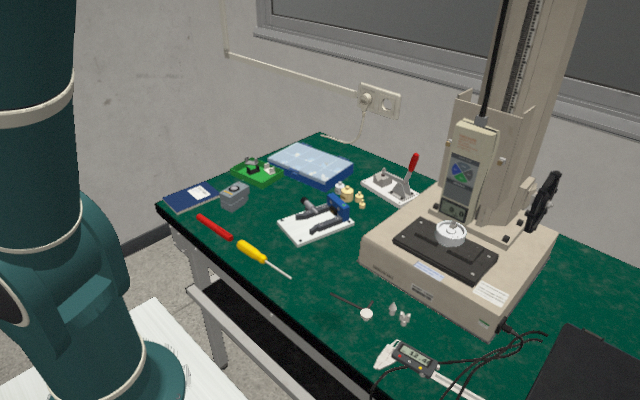

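The top view shows the module at about (208,240) and the dock at about (303,205), with its blue wall at (311,180) and lock knob at (276,193). I'll enlarge that region.

```bash
python3 - <<'E'
from h import *
f=load("top0");c=f["color"][160:260,190:340,::-1];cv2.imwrite("pics/c1.png",cv2.resize(c,None,fx=5.3,fy=5.3,interpolation=cv2.INTER_CUBIC))
f=load("scene0")
E
```

```text
(no output)
```

View pics/c1.png

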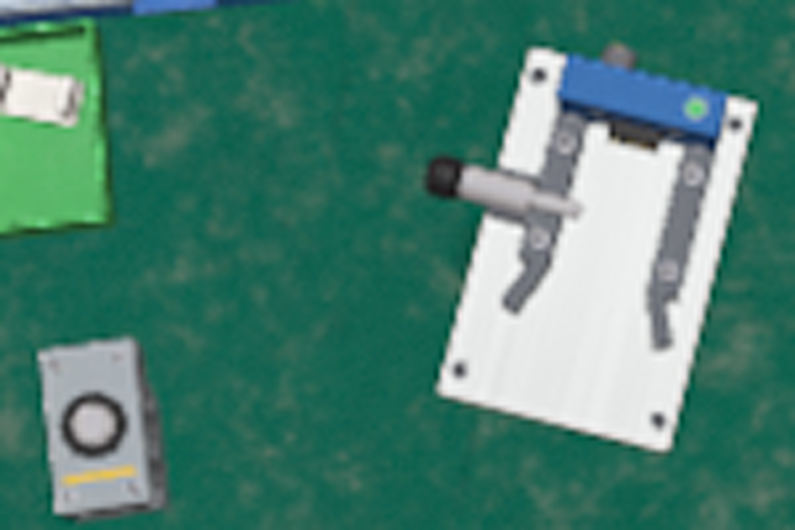

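The crop shows the module's yellow stripe at the bottom (robot side), so its nose already points ahead. The plate corners are clear. Next I fit both poses.

```bash
cat >> h.py <<'E'
def fit(L,W):
    L=np.array(L,float);W=np.array(W)[:,:2];a=L-L.mean(0);b=W-W.mean(0)
    th=np.arctan2((a[:,0]*b[:,1]-a[:,1]*b[:,0]).sum(),(a*b).sum())
    Q=np.array([[np.cos(th),-np.sin(th)],[np.sin(th),np.cos(th)]]);t=W.mean(0)-Q@L.mean(0)
    return t,np.degrees(th),W-(L@Q.T+t)
E
python3 - <<'E'
from h import *
f=load("top0")
g=lambda P,z:[at(f,(x+.5)/5.3-.5+190,(y+.5)/5.3-.5+160,z) for x,y in P]
print(*fit([(63,56),(63,-48),(-97,-48),(-97,56)],g([(530,47),(757,100),(668,452),(437,393)],12)))
print(*fit([(35,20),(35,-20),(-35,-20),(-35,20)],g([(38,350),(133,338),(150,512),(57,520)],48.5)))
print(*g([(95,424)],54.5))
E
```

```text
[555.63582781  84.37283028] -13.620283842860418 [[-0.34609275 -0.02040827]
 [ 0.86073084 -0.35670268]
 [-0.47991347  0.32570029]
 [-0.03472462  0.05141066]]
[454.1080903  301.93119182] 8.147111914201448 [[ 1.57949405  0.58766601]
 [ 1.31383033  0.46381059]
 [-2.49731615  0.01304558]
 [-0.39600823 -1.06452219]]
[455.83432546 300.57791795  54.5       ]
```

```bash
cat >> h.py <<'E'
def shift(p,yaw=None):
    s=observe();M=R.from_rotvec(s["ee_rot"]).as_matrix();d=M.T@(np.array(p,float)-s["tcp_pos"])
    y0=np.degrees(np.arctan2(M[1,0],M[0,0]));r=None if yaw is None else round((y0-yaw+180)%360-180,1)
    print("shift",d.round(1),"roll",r,"yaw",y0.round(1),"tilt",M[:,2].round(3),"tcp",np.round(s["tcp_pos"],1),"F",np.round(s["force"],1),"t",s["t"],"w",s["grip_width"])
E
python3 - <<'E'
from h import *
shift((330,-340,230),8);shift((430,-80,230),8)
E
```

```text
shift [ 194.  -217.2    0.7] roll 12.0 yaw 20.0 tilt [-0.001  0.001 -1.   ] tcp [ 221.9 -610.4  230.4] F [ 0.5  0.3 -0.2] t 0.1 w 85.53447607553993
shift [ 376.8 -427.4    1.1] roll 12.0 yaw 20.0 tilt [-0.001  0.001 -1.   ] tcp [ 221.9 -610.4  230.4] F [ 0.5  0.3 -0.2] t 0.1 w 85.53447607553993
```

```bash
python3 -m pendant '[{"x":39,"y":-43,"roll":3,"grip":85},{"x":78,"y":-87,"roll":6,"grip":85},{"x":117,"y":-130,"roll":9,"grip":85},{"x":156,"y":-174,"roll":12,"grip":85},{"x":194,"y":-217,"roll":12,"grip":85}]' 60; python3 -c "
from h import *
shift((430,-80,230),8)"
```

```text
shift [ 376.8 -427.4    1.1] roll 12.0 yaw 20.0 tilt [-0.001  0.001 -1.   ] tcp [ 221.9 -610.4  230.4] F [ 0.5  0.3 -0.2] t 0.1 w 85.53447607553993schema error: expected keys x, y, z, roll, grip
```

All keys are required.

```bash
python3 -m pendant '[{"x":39,"y":-43,"z":0,"roll":3,"grip":85},{"x":78,"y":-87,"z":0,"roll":6,"grip":85},{"x":117,"y":-130,"z":0,"roll":9,"grip":85},{"x":156,"y":-174,"z":0,"roll":12,"grip":85},{"x":194,"y":-217,"z":0,"roll":12,"grip":85}]' 60; python3 -c "
from h import *
shift((430,-80,230),8)"
```

```text
t: 0.72
tcp_pos: [330.5, -338.1, 230.6]
ee_rot: [-3.132, -0.218, 0.001]
force: [1.2, 0.0, -0.6]
grip_width: 85.1
shift [ 134.3 -241.8    0.9] roll -0.0 yaw 8.0 tilt [-0.001  0.002 -1.   ] tcp [ 330.5 -338.1  230.6] F [ 1.2  0.  -0.6] t 0.725 w 85.05974998735962
```

```bash
python3 -m pendant '[{"x":27,"y":-48,"z":0,"roll":0,"grip":85},{"x":54,"y":-97,"z":0,"roll":0,"grip":85},{"x":81,"y":-145,"z":0,"roll":0,"grip":85},{"x":108,"y":-194,"z":0,"roll":0,"grip":85},{"x":134,"y":-242,"z":0,"roll":0,"grip":85}]'; python3 -c "
from h import *
shift((450,180,200),8)"
```

```text
t: 1.35
tcp_pos: [429.9, -78.2, 231.0]
ee_rot: [-3.133, -0.218, 0.001]
force: [-0.2, 0.1, 0.5]
grip_width: 85.1
shift [  55.7 -252.8   31.3] roll -0.0 yaw 8.0 tilt [-0.     0.001 -1.   ] tcp [429.9 -78.2 231. ] F [-0.2  0.1  0.5] t 1.35 w 85.06247535181653
```

```bash
python3 -m pendant '[{"x":11,"y":-51,"z":0,"roll":0,"grip":85},{"x":22,"y":-101,"z":0,"roll":0,"grip":85},{"x":33,"y":-152,"z":0,"roll":0,"grip":85},{"x":44,"y":-202,"z":0,"roll":0,"grip":85},{"x":55,"y":-253,"z":0,"roll":0,"grip":85}]'; python3 -c "
from h import *
f=snap('wrist','w1');print(np.round(f['cam_to_world'],2).tolist())
shift((455,301,160),8);print(proj(f,(455,301,0)),proj(f,(555,84,12)))"
```

```text
t: 1.98
tcp_pos: [449.2, 181.4, 231.2]
ee_rot: [-3.133, -0.217, 0.001]
force: [0.7, -0.5, 0.1]
grip_width: 85.0
[[0.14, -0.96, -0.25, 513.64], [-0.99, -0.13, -0.04, 189.39], [-0.0, 0.26, -0.97, 374.25], [0.0, 0.0, 0.0, 1.0]]
shift [  22.5 -109.    72.7] roll 0.4 yaw 8.4 tilt [ 0.001  0.007 -1.   ] tcp [448.7 189.3 231.8] F [1.  6.3 1.1] t 2.025 w 84.84462027301001
[206.98975986 147.60467119] [430.40971929  78.9803363 ]
```

View pics/w1.png

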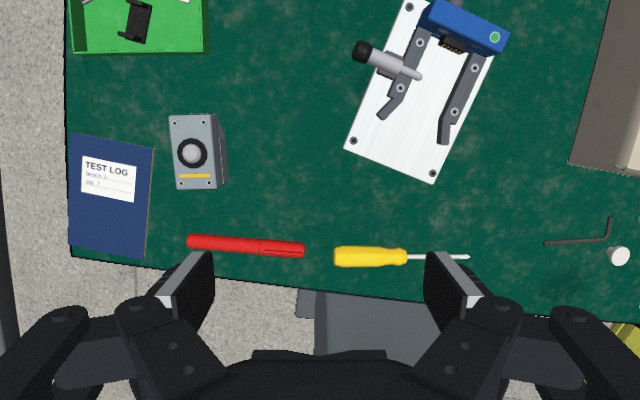

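The wrist view shows the module's top corners at about (168,116), (213,114), (218,186) and (177,190), with the button at (192,152). The dock plate's front corners are at (344,150) and (433,184).

```bash
python3 - <<'E'
from h import *
f=load("w1")
print(*fit([(35,20),(35,-20),(-35,-20),(-35,20)],[at(f,*p,48.5) for p in [(168,116),(213,114),(218,186),(177,190)]]))
print(at(f,192,152,54.5), at(f,344,150,12),at(f,433,184,12))
t=np.radians(-13.62);Q=np.array([[np.cos(t),-np.sin(t)],[np.sin(t),np.cos(t)]])
print(Q@[-97,56]+[555.6,84.4],Q@[-97,-48]+[555.6,84.4])
shift((455,301,150),7)
E
```

```text
[456.58001088 298.53629348] 9.408950027024362 [[-1.13561781  0.27761811]
 [-0.66412042 -1.4444578 ]
 [ 2.30202057  0.73333678]
 [-0.50228234  0.43350292]]
[457.71470059 298.25330423  54.5       ] [473.53349333 157.65809686  12.        ] [451.4803608   58.96198158  12.        ]
[474.51470758 161.66690982] [450.02464435  60.59150824]
shift [  22.4 -109.    82.7] roll 1.4 yaw 8.4 tilt [ 0.001  0.007 -1.   ] tcp [448.7 189.3 231.8] F [1.  6.3 1.1] t 2.025 w 84.84462027301001
```

```bash
python3 -m pendant '[{"x":6,"y":-30,"z":25,"roll":0,"grip":85},{"x":12,"y":-60,"z":50,"roll":0,"grip":85},{"x":18,"y":-90,"z":75,"roll":0,"grip":85},{"x":23,"y":-108,"z":92,"roll":0,"grip":85},{"x":23,"y":-108,"z":92,"roll":0,"grip":85}]'; python3 -m pendant '[{"x":0,"y":0,"z":0,"roll":0,"grip":85},{"x":0,"y":0,"z":0,"roll":0,"grip":85},{"x":0,"y":0,"z":0,"roll":0,"grip":85},{"x":0,"y":0,"z":0,"roll":0,"grip":85},{"x":0,"y":0,"z":0,"roll":0,"grip":85}]';python3 -c "
from h import *
f=snap('wrist','w2')
shift((456,300,25),8.8)"
```

```text
t: 2.65
tcp_pos: [454.4, 300.8, 139.1]
ee_rot: [-3.126, -0.234, 0.003]
force: [0.1, -0.8, 0.2]
grip_width: 85.0
t: 3.28
tcp_pos: [454.5, 300.6, 139.3]
ee_rot: [-3.126, -0.233, 0.003]
force: [0.6, -0.0, 1.1]
grip_width: 85.0
shift [  1.6   1.7 114.2] roll -0.3 yaw 8.5 tilt [-0.002  0.006 -1.   ] tcp [454.4 300.7 139.2] F [-0.4  0.9 -0.3] t 3.325 w 84.90609527884082
```

View pics/w2.png

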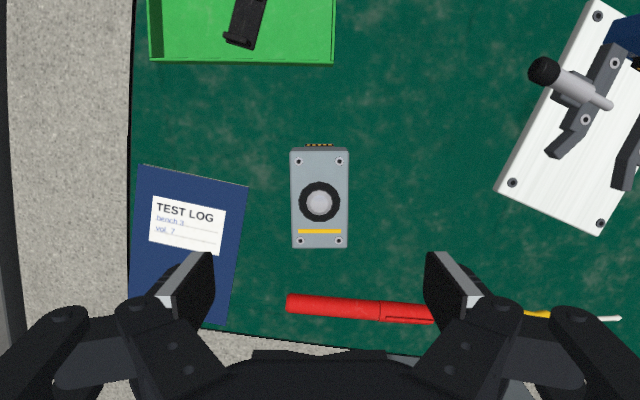

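The module is almost axis-aligned in the wrist view: top corners at (290,151), (348,151), (347,248) and (292,248), button at (319,203).

```bash
python3 - <<'E'
from h import *
f=load("w2")
t,y,r=fit([(35,20),(35,-20),(-35,-20),(-35,20)],[at(f,*p,48.5) for p in [(290,151),(348,151),(347,248),(292,248)]])
print(t,y,r,at(f,319,203,54.5),at(f,497,192,12),at(f,598,236,12))
shift((*t,26),y)
E
```

```text
[455.90790658 300.00670659] 8.787586533013831 [[-0.36247328 -0.86898296]
 [-0.75912737  0.76113721]
 [ 0.45148919  0.4870068 ]
 [ 0.67011146 -0.37916105]] [456.32724591 300.21227496  54.5       ] [474.89453674 159.42708051  12.        ] [451.24918705  59.02300287  12.        ]
shift [  1.5   1.7 113.2] roll -0.3 yaw 8.5 tilt [-0.002  0.006 -1.   ] tcp [454.4 300.7 139.2] F [-0.4  0.9 -0.3] t 3.325 w 84.90609527884082
```

```bash
python3 -m pendant '[{"x":1.5,"y":1.5,"z":30,"roll":0,"grip":85},{"x":1.5,"y":1.5,"z":60,"roll":0,"grip":85},{"x":1.5,"y":1.5,"z":90,"roll":0,"grip":85},{"x":1.5,"y":1.5,"z":113,"roll":0,"grip":85},{"x":1.5,"y":1.5,"z":113,"roll":0,"grip":60}]'; python3 -m pendant '[{"x":0,"y":0,"z":0,"roll":0,"grip":45},{"x":0,"y":0,"z":0,"roll":0,"grip":35},{"x":0,"y":0,"z":0,"roll":0,"grip":30},{"x":0,"y":0,"z":0,"roll":0,"grip":30},{"x":0,"y":0,"z":0,"roll":0,"grip":30}]' 60;python3 -c "
from h import *
shift((456,300,26),8.8)"
```

```text
t: 3.95
tcp_pos: [454.7, 299.4, 24.7]
ee_rot: [-3.128, -0.234, 0.008]
force: [-0.3, -0.9, 0.6]
grip_width: 69.3
t: 4.58
tcp_pos: [455.3, 300.2, 26.0]
ee_rot: [-3.127, -0.234, 0.005]
force: [-0.5, 0.7, 6.6]
grip_width: 39.2
shift [ 0.6  0.3 -0. ] roll -0.2 yaw 8.6 tilt [-0.004  0.006 -1.   ] tcp [455.3 300.2  26. ] F [-0.5  0.7  6.6] t 4.575 w 39.15219760572163
```

```bash
python3 -m pendant '[{"x":0,"y":0,"z":-12,"roll":0,"grip":30},{"x":0,"y":0,"z":-30,"roll":0,"grip":30},{"x":0,"y":0,"z":-55,"roll":0,"grip":30},{"x":0,"y":0,"z":-75,"roll":0,"grip":30},{"x":0,"y":0,"z":-75,"roll":0,"grip":30}]';python3 -c "
from h import *
shift((449,109,100),-13.6)"
```

```text
t: 5.2
tcp_pos: [456.8, 300.4, 103.0]
ee_rot: [-3.125, -0.233, -0.001]
force: [0.6, 0.5, -3.3]
grip_width: 38.8
shift [-36.1 188.1   1.5] roll 22.1 yaw 8.5 tilt [-0.     0.008 -1.   ] tcp [456.8 300.4 103. ] F [ 0.6  0.5 -3.3] t 5.2 w 38.77670538666211
```

```bash
python3 -m pendant '[{"x":-9,"y":47,"z":0,"roll":5.5,"grip":30},{"x":-18,"y":94,"z":0,"roll":11,"grip":30},{"x":-27,"y":141,"z":0,"roll":16.5,"grip":30},{"x":-36,"y":188,"z":1,"roll":22,"grip":30},{"x":-36,"y":188,"z":1,"roll":22,"grip":30}]';python3 -m pendant '[{"x":0,"y":0,"z":0,"roll":0,"grip":30},{"x":0,"y":0,"z":0,"roll":0,"grip":30},{"x":0,"y":0,"z":0,"roll":0,"grip":30},{"x":0,"y":0,"z":0,"roll":0,"grip":30},{"x":0,"y":0,"z":0,"roll":0,"grip":30}]';python3 -c "
from h import *
f=snap('wrist','w3');cv2.imwrite('pics/w3c.png',cv2.resize(f['color'][0:300,160:560,::-1],None,fx=2,fy=2,interpolation=cv2.INTER_CUBIC))
shift((449,109,100),-13.6)"
```

```text
t: 5.82
tcp_pos: [448.1, 104.4, 99.6]
ee_rot: [-3.114, 0.379, 0.005]
force: [0.6, 2.0, -3.6]
grip_width: 38.9
t: 6.45
tcp_pos: [448.0, 104.8, 99.6]
ee_rot: [-3.114, 0.378, 0.005]
force: [0.3, 0.1, -2.9]
grip_width: 38.5
shift [-0.1 -4.4 -0.4] roll -0.2 yaw -13.8 tilt [-0.003  0.005 -1.   ] tcp [448.  104.7  99.5] F [-0.1 -0.1 -3.4] t 6.5 w 39.520154137592485
```

View pics/w3c.png

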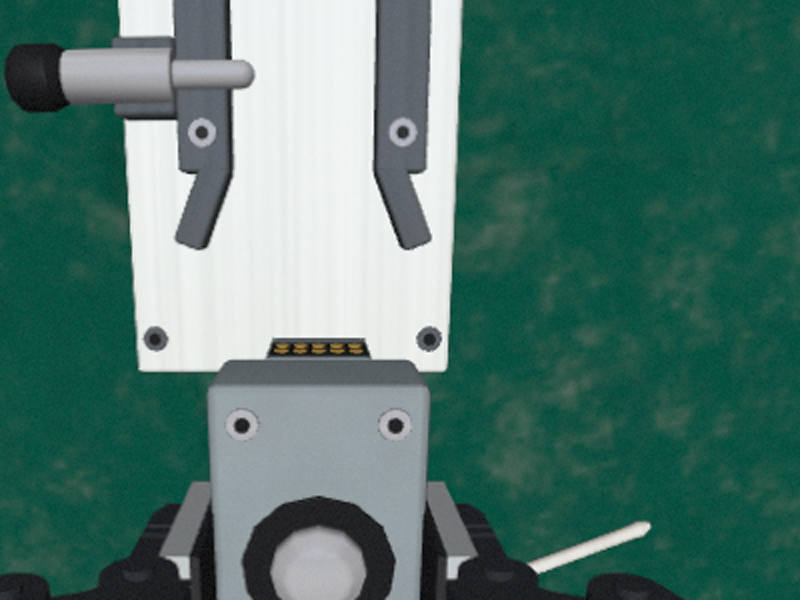

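The crop shows the module's nose at (319,360) facing the dock. The plate's front corners are at (139,371) and (447,371), and the rail inner base corners are at (232,172) and (375,172). Yaw looks aligned, so only a lateral correction is left.

```bash
python3 - <<'E'
from h import *
f=load("w3");g=lambda x,y,z:at(f,160+x/2-.25,y/2-.25,z)
t,y,r=fit([(-97,56),(-97,-48),(-33,21.5),(-33,-21.5)],[g(139,371,12),g(447,371,12),g(232,172,12),g(375,172,12)])
print(t,y,r)
# module in hand: underside z = 99.5-26 -> top face 
zt=99.6-26+48.5
print(fit([(35,20),(35,-20)],[g(209,385,zt),g(429,385,zt)]))
b=g(319,567,zt+6);print("button",b)
u=np.array([np.cos(np.radians(y)),np.sin(np.radians(y))])
for d in(-110,-60,0):
    p=t+u*d; shift((*p,60),y)
E
```

```text
[556.13342327  82.17009412] -13.795598744423431 [[ 1.86530863e-04 -4.75418098e-01]
 [ 1.96551569e-01  3.76626787e-01]
 [ 1.42477081e-01  8.71259119e-01]
 [-3.39215181e-01 -7.72467808e-01]]
(array([448.66410904, 103.41769059]), np.float64(-13.786516092345298), array([[-0.16927656, -0.68987152],
       [ 0.16927656,  0.68987152]]))
button [451.43964368 102.72918377 128.1       ]
shift [ 0.5 -3.8 39.5] roll -0.0 yaw -13.8 tilt [-0.003  0.005 -1.   ] tcp [448.  104.7  99.5] F [-0.1 -0.1 -3.4] t 6.5 w 39.520154137592485
shift [50.5 -3.8 39.3] roll -0.0 yaw -13.8 tilt [-0.003  0.005 -1.   ] tcp [448.  104.7  99.5] F [-0.1 -0.1 -3.4] t 6.5 w 39.520154137592485
shift [110.5  -3.9  39.1] roll -0.0 yaw -13.8 tilt [-0.003  0.005 -1.   ] tcp [448.  104.7  99.5] F [-0.1 -0.1 -3.4] t 6.5 w 39.520154137592485
```

```bash
python3 -m pendant '[{"x":0,"y":-3,"z":12,"roll":0,"grip":30},{"x":0,"y":-4.7,"z":30,"roll":0,"grip":30},{"x":0,"y":-4.7,"z":48,"roll":0,"grip":30},{"x":0,"y":-4.7,"z":58,"roll":0,"grip":30},{"x":0,"y":-4.7,"z":59,"roll":0,"grip":30}]';python3 -m pendant '[{"x":0,"y":0,"z":0.5,"roll":0,"grip":30},{"x":0,"y":0,"z":1,"roll":0,"grip":30},{"x":0,"y":0,"z":1.5,"roll":0,"grip":30},{"x":0,"y":0,"z":2,"roll":0,"grip":30},{"x":0,"y":0,"z":2,"roll":0,"grip":30}]' 90;python3 -c "
from h import *
shift((556.1,82.2,38),-13.8)"
```

```text
t: 7.12
tcp_pos: [448.4, 109.6, 39.8]
ee_rot: [-3.115, 0.378, 0.008]
force: [1.0, 0.3, -3.7]
grip_width: 38.9
t: 7.75
tcp_pos: [448.6, 109.6, 38.1]
ee_rot: [-3.115, 0.378, 0.007]
force: [-0.5, 0.1, 0.5]
grip_width: 38.4
shift [110.9   0.9  -0.5] roll -0.0 yaw -13.8 tilt [-0.004  0.004 -1.   ] tcp [448.6 109.6  38.1] F [-0.5  0.1  0.5] t 7.75 w 38.35773139939967
```

```bash
python3 -m pendant '[{"x":7,"y":0,"z":0,"roll":0,"grip":30},{"x":16,"y":0,"z":0,"roll":0,"grip":30},{"x":25,"y":0,"z":0,"roll":0,"grip":30},{"x":34,"y":0,"z":0,"roll":0,"grip":30},{"x":38,"y":0,"z":0,"roll":0,"grip":30}]';python3 -c "
from h import *
f=snap('wrist','w4');cv2.imwrite('pics/w4c.png',cv2.resize(f['color'][0:300,160:560,::-1],None,fx=2,fy=2,interpolation=cv2.INTER_CUBIC))
shift((556.1,82.2,38),-13.8)"
```

```text
t: 8.38
tcp_pos: [486.3, 100.4, 38.1]
ee_rot: [-3.115, 0.379, 0.007]
force: [-2.4, 1.0, 6.4]
grip_width: 38.3
shift [71.8  1.  -0.2] roll -0.1 yaw -13.9 tilt [-0.003  0.005 -1.   ] tcp [486.6 100.4  38.1] F [-0.5 -0.1  3.7] t 8.425 w 38.19537089994345
```

View pics/w4c.png

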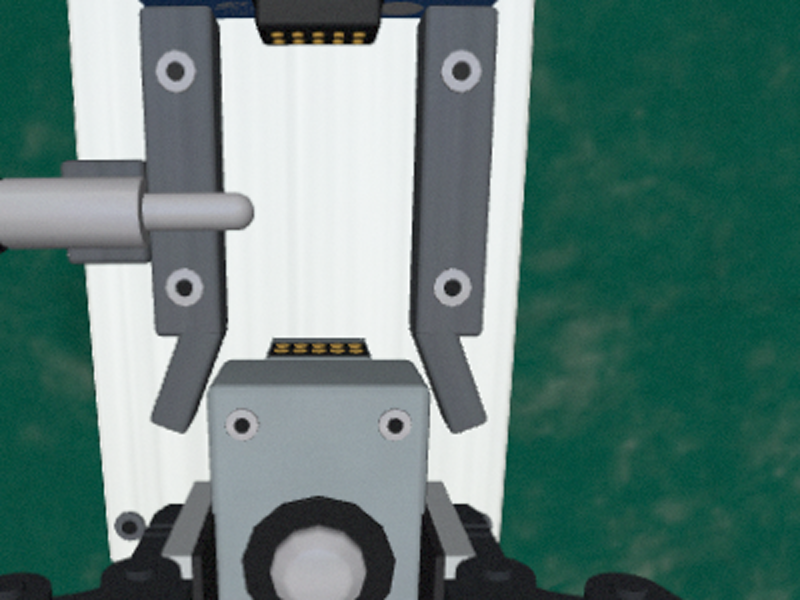

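The channel centre is at about x=318.5 (screw pairs 184/452 and 175/461) and the module is at 319, so they are aligned. I'll go in quickly at first, then slow down at the plunger.

```bash
python3 -m pendant '[{"x":6,"y":0,"z":0,"roll":0,"grip":30},{"x":13,"y":0,"z":0,"roll":0,"grip":30},{"x":20,"y":0,"z":0,"roll":0,"grip":30},{"x":27,"y":0,"z":0,"roll":0,"grip":30},{"x":33,"y":0,"z":0,"roll":0,"grip":30}]';python3 -m pendant '[{"x":2,"y":0,"z":0,"roll":0,"grip":30},{"x":4,"y":0,"z":0,"roll":0,"grip":30},{"x":6,"y":0,"z":0,"roll":0,"grip":30},{"x":8,"y":0,"z":0,"roll":0,"grip":30},{"x":10,"y":0,"z":0,"roll":0,"grip":30}]';python3 -c "
from h import *
shift((556.1,82.2,38),-13.8)"
```

```text
t: 9.05
tcp_pos: [519.1, 92.4, 38.1]
ee_rot: [-3.115, 0.379, 0.006]
force: [-3.8, 1.0, 6.1]
grip_width: 38.3
t: 9.68
tcp_pos: [526.7, 89.4, 38.1]
ee_rot: [-3.117, 0.379, 0.013]
force: [-10.3, -1.9, 13.2]
grip_width: 37.8
shift [30.3 -0.1 -0.2] roll -0.1 yaw -13.9 tilt [-0.008  0.003 -1.   ] tcp [526.7  89.4  38.1] F [-10.3  -1.9  13.2] t 9.675 w 37.77565278793458
```

```bash
python3 -m pendant '[{"x":2,"y":0,"z":-0.3,"roll":0,"grip":30},{"x":4,"y":0,"z":-0.3,"roll":0,"grip":30},{"x":6,"y":0,"z":-0.3,"roll":0,"grip":30},{"x":8,"y":0,"z":-0.3,"roll":0,"grip":30},{"x":10,"y":0,"z":-0.3,"roll":0,"grip":30}]';python3 -c "
from h import *
shift((556.1,82.2,38),-13.8)"; python3 -m pendant '[{"x":2,"y":0,"z":-0.2,"roll":0,"grip":30},{"x":4,"y":0,"z":-0.2,"roll":0,"grip":30},{"x":6,"y":0,"z":-0.2,"roll":0,"grip":30},{"x":8,"y":0,"z":-0.2,"roll":0,"grip":30},{"x":10,"y":0,"z":-0.2,"roll":0,"grip":30}]';python3 -c "
from h import *
shift((556.1,82.2,38),-13.8)"
```

```text
t: 10.3
tcp_pos: [533.1, 87.5, 38.3]
ee_rot: [3.118, -0.378, -0.023]
force: [-11.9, 1.3, 13.9]
grip_width: 38.1
shift [23.6 -0.4 -0.1] roll -0.0 yaw -13.8 tilt [-0.014  0.002 -1.   ] tcp [533.1  87.5  38.3] F [-11.9   1.3  13.9] t 10.3 w 38.07459029163493
t: 10.92
tcp_pos: [541.7, 85.4, 38.4]
ee_rot: [3.118, -0.377, -0.026]
force: [-5.1, 0.8, 6.0]
grip_width: 38.2
shift [14.8 -0.3  0.2] roll 0.0 yaw -13.8 tilt [-0.017  0.001 -1.   ] tcp [541.7  85.4  38.4] F [-5.1  0.8  6. ] t 10.925 w 38.15112578867564
```

```bash
python3 -m pendant '[{"x":2,"y":0,"z":0,"roll":0,"grip":30},{"x":4,"y":0,"z":0,"roll":0,"grip":30},{"x":6,"y":0,"z":0,"roll":0,"grip":30},{"x":8,"y":0,"z":0,"roll":0,"grip":30},{"x":9.5,"y":0,"z":0,"roll":0,"grip":30}]';python3 -c "
from h import *
shift((556.1,82.2,38),-13.8)"; python3 -m pendant '[{"x":1,"y":0,"z":0,"roll":0,"grip":30},{"x":2,"y":0,"z":0,"roll":0,"grip":30},{"x":3,"y":0,"z":0,"roll":0,"grip":30},{"x":4,"y":0,"z":0,"roll":0,"grip":30},{"x":5,"y":0,"z":0,"roll":0,"grip":30}]';python3 -c "
from h import *
shift((556.1,82.2,38),-13.8)"
```

```text
t: 11.55
tcp_pos: [548.1, 83.8, 38.4]
ee_rot: [3.117, -0.376, -0.035]
force: [-12.9, 1.2, 14.9]
grip_width: 37.8
shift [ 8.2 -0.3  0.3] roll 0.0 yaw -13.8 tilt [-0.022  0.001 -1.   ] tcp [548.1  83.8  38.4] F [-12.9   1.2  14.9] t 11.55 w 37.82989848143295
t: 12.18
tcp_pos: [549.7, 83.5, 38.6]
ee_rot: [3.115, -0.374, -0.045]
force: [-13.1, 1.6, 15.3]
grip_width: 38.0
shift [ 6.6 -0.3  0.4] roll 0.1 yaw -13.7 tilt [-0.029  0.    -1.   ] tcp [549.7  83.5  38.6] F [-13.1   1.6  15.3] t 12.175 w 37.98966081345391
```

The tool is tilting nose-down because each call restarts from the loaded pose. I'll let go briefly so the module settles flat, then regrip with less force and press in a single call.

```bash
python3 -m pendant '[{"x":0,"y":0,"z":0,"roll":0,"grip":50},{"x":0,"y":0,"z":0,"roll":0,"grip":60},{"x":0,"y":0,"z":0,"roll":0,"grip":60},{"x":0,"y":0,"z":0,"roll":0,"grip":60},{"x":0,"y":0,"z":0,"roll":0,"grip":60}]';python3 -c "
from h import *
f=snap('wrist','w5');cv2.imwrite('pics/w5c.png',cv2.resize(f['color'][0:300,120:520,::-1],None,fx=2,fy=2,interpolation=cv2.INTER_CUBIC))
shift((556.1,82.2,38),-13.8)"
```

```text
t: 12.8
tcp_pos: [549.8, 83.4, 38.6]
ee_rot: [3.115, -0.375, -0.045]
force: [-0.1, -0.3, -0.0]
grip_width: 60.1
shift [ 6.5 -0.3  0.4] roll 0.1 yaw -13.7 tilt [-0.029  0.    -1.   ] tcp [549.8  83.4  38.6] F [-0.8  0.4  0. ] t 12.85 w 59.68802339280316
```

View pics/w5c.png

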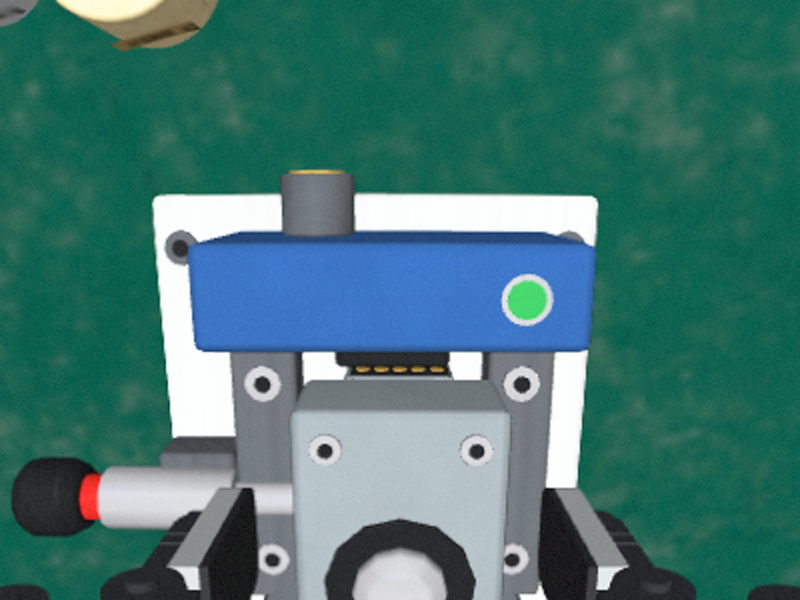

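Red band is showing (plunger pushed back) and the block pins sit just ahead of the nose. The module's front top edge is at about (293–508, 412), so it has slipped back a little in the grip. I'll measure the remaining gap.

```bash
python3 - <<'E'
from h import *
u=np.array([np.cos(np.radians(-13.8)),np.sin(np.radians(-13.8))]);n=np.array([-u[1],u[0]])
D=np.array([556.1,82.2])
def loc(fn,off,P,z):
    f=load(fn)
    for x,y in P:
        p=at(f,off+x/2-.25,y/2-.25,z)[:2]-D;print(fn,x,y,np.round([p@u,p@n],1))
loc("w4",160,[(184.5,288),(452.5,288),(175.5,71),(461.5,71)],26)
loc("w5",120,[(273,560),(512,560),(262,384),(522,384)],26)
loc("w5",120,[(154,196),(598,196)],12)
loc("w4",160,[(209,385),(429,385),(241,425),(396,425)],60.5)
loc("w5",120,[(293,412),(508,412),(325,450),(477,450)],60.5)
E
```

```text
w4 184.5 288 [-23.   29.3]
w4 452.5 288 [-23.  -29.2]
w4 175.5 71 [21.5 29.3]
w4 461.5 71 [ 21.5 -29.3]
w5 273 560 [-23.5  29.1]
w5 512 560 [-23.7 -29.3]
w5 262 384 [20.9 29.4]
w5 522 384 [ 20.9 -29.3]
w5 154 196 [62.1 54.9]
w5 598 196 [ 62.1 -47.5]
w4 209 385 [-36.2  19.2]
w4 429 385 [-36.2 -19.4]
w4 241 425 [-43.6  13.8]
w4 396 425 [-43.6 -13.8]
w5 293 412 [25.2 17.5]
w5 508 412 [ 25.1 -20.5]
w5 325 450 [18.  12.1]
w5 477 450 [ 18.  -15.2]
```

Rail screws agree in both views. The module is flat at dock x ≈ -9, and the spring nudged it back when I let go. I'll regrip at 60 N and press in one ramped call (9 mm travel plus about 6 mm of overpress), then hold that target during camera calls.

```bash
python3 -m pendant '[{"x":0,"y":0,"z":0,"roll":0,"grip":45},{"x":0,"y":0,"z":0,"roll":0,"grip":30},{"x":0,"y":0,"z":0,"roll":0,"grip":30},{"x":0,"y":0,"z":0,"roll":0,"grip":30},{"x":0,"y":0,"z":0,"roll":0,"grip":30}]' 60; python3 -m pendant '[{"x":3,"y":0,"z":-0.2,"roll":0,"grip":30},{"x":6,"y":0,"z":-0.4,"roll":0,"grip":30},{"x":9,"y":0,"z":-0.6,"roll":0,"grip":30},{"x":12,"y":0,"z":-0.8,"roll":0,"grip":30},{"x":15,"y":0,"z":-0.8,"roll":0,"grip":30}]';python3 -c "
from h import *
for i in range(4):
    f=grab_frame('wrist')
    shift((556.1,82.2,38),-13.8)"
```

```text
t: 13.48
tcp_pos: [550.0, 83.3, 38.9]
ee_rot: [3.115, -0.375, -0.044]
force: [-1.1, -0.3, 5.8]
grip_width: 39.0
t: 14.1
tcp_pos: [558.4, 81.3, 39.0]
ee_rot: [3.113, -0.372, -0.063]
force: [-22.2, 2.2, 21.3]
grip_width: 39.0
shift [-2.3 -0.3  1. ] roll 0.1 yaw -13.7 tilt [-0.041 -0.001 -0.999] tcp [558.3  81.3  39. ] F [-15.7   1.7  17.1] t 14.15 w 38.73213481189629
shift [-2.4 -0.3  1. ] roll 0.2 yaw -13.6 tilt [-0.041 -0.001 -0.999] tcp [558.3  81.3  38.9] F [-16.5   1.9  18.1] t 14.2 w 38.63047253000935
shift [-2.4 -0.4  1. ] roll 0.2 yaw -13.6 tilt [-0.04  -0.001 -0.999] tcp [558.4  81.3  39. ] F [-16.5   1.   16.8] t 14.25 w 38.85864431872055
shift [-2.4 -0.3  1. ] roll 0.2 yaw -13.6 tilt [-0.04  -0.001 -0.999] tcp [558.4  81.3  39. ] F [-16.7   1.5  17.4] t 14.3 w 38.633224051463024
```

```bash
python3 -m pendant '[{"x":6,"y":0,"z":-0.8,"roll":0,"grip":30},{"x":7,"y":0,"z":-1,"roll":0,"grip":30},{"x":8,"y":0,"z":-1,"roll":0,"grip":30},{"x":9,"y":0,"z":-1,"roll":0,"grip":30},{"x":10,"y":0,"z":-1,"roll":0,"grip":30}]';python3 -c "
from h import *
f=snap('wrist','w6');cv2.imwrite('pics/w6c.png',cv2.resize(f['color'][0:300,120:520,::-1],None,fx=2,fy=2,interpolation=cv2.INTER_CUBIC))
for i in range(4):
    f=grab_frame('wrist')
    shift((556.1,82.2,38),-13.8)"
```

```text
t: 14.92
tcp_pos: [558.3, 81.3, 39.1]
ee_rot: [3.109, -0.369, -0.092]
force: [-27.9, 3.2, 25.1]
grip_width: 38.7
shift [-2.2 -0.4  1.2] roll 0.2 yaw -13.6 tilt [-0.06  -0.002 -0.998] tcp [558.2  81.3  39. ] F [-26.1   2.9  23.4] t 15.025 w 38.552404164636236
shift [-2.2 -0.3  1.2] roll 0.2 yaw -13.6 tilt [-0.059 -0.002 -0.998] tcp [558.2  81.3  39.1] F [-26.1   1.7  23.6] t 15.075 w 38.800580072101596
shift [-2.2 -0.3  1.2] roll 0.2 yaw -13.6 tilt [-0.059 -0.002 -0.998] tcp [558.2  81.4  39. ] F [-25.8   2.5  23.3] t 15.125 w 38.65986047472039
shift [-2.2 -0.3  1.2] roll 0.2 yaw -13.6 tilt [-0.059 -0.002 -0.998] tcp [558.2  81.4  39.1] F [-25.3   2.   22.8] t 15.175 w 38.795021741912585
```

View pics/w6c.png

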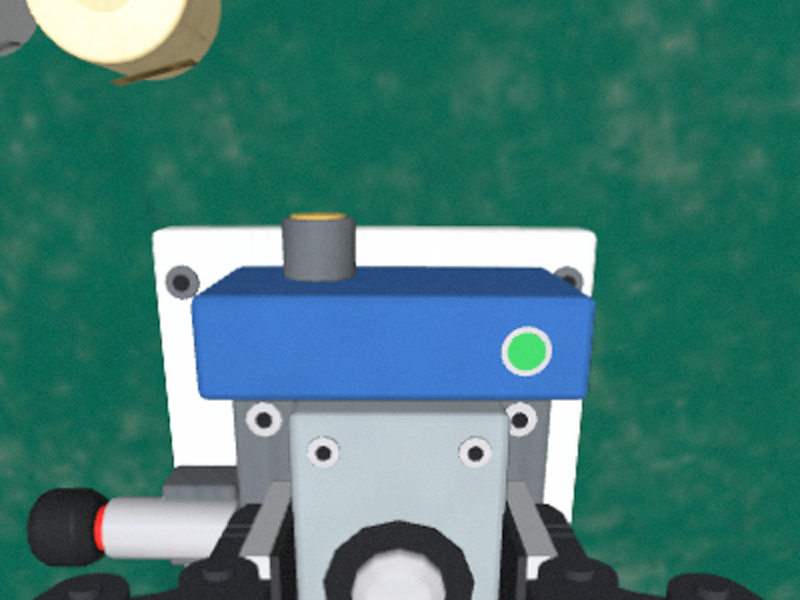

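The red band has narrowed (at (99,527)), the nose is against the stop, and the force is about 26 N with no further travel. I'll hold this target and track the red band.

```bash
cat >> h.py <<'E'
def red(f):
    c=f["color"][230:290,130:185].astype(int);return int(((c[...,0]>150)&(c[...,1]<90)&(c[...,2]<90)).sum())
E
python3 - <<'E'
from h import *
print("w5",red(load("w5")),"w6",red(load("w6")))
for i in range(60):
    f=grab_frame('wrist')
    if i%6==5: s=observe();print(round(s["t"],2),red(f),np.round(s["force"],1),np.round(s["tcp_pos"],1))
snap('wrist','w7')
E
```

```text
w5 180 w6 63
15.47 21 [-25.7   2.8  22.4] [558.2  81.3  39. ]
15.78 2 [-25.9   3.   23.6] [558.3  81.3  39.1]
16.07 0 [-25.4   2.   22.2] [558.2  81.3  39. ]
16.38 0 [-26.    2.3  24.2] [558.2  81.3  39.1]
16.68 0 [-25.6   1.8  23.4] [558.2  81.4  39. ]
16.98 0 [-25.8   2.4  23.1] [558.3  81.4  39.1]
17.27 0 [-26.    3.4  23.3] [558.3  81.3  39.1]
17.57 0 [-26.1   1.9  23.2] [558.2  81.3  39. ]
17.88 0 [-25.2   2.8  23.8] [558.2  81.3  39. ]
18.18 0 [-25.2   2.4  23.7] [558.2  81.3  39. ]
```

```bash
python3 - <<'E'
from h import *
a=load("w6");b=load("w7")
for i in range(8): c=grab_frame("wrist")
for n,f in(("w5",load("w5")),("w6",a),("w7",b),("now",c)):
    r=263 if n!="w5" else 248
    print(n,[f["color"][r-2:r+3,x].mean(0).astype(int).tolist() for x in range(128,182,3)])
E
```

```text
w5 [[37, 39, 40], [45, 48, 48], [47, 48, 49], [44, 45, 48], [47, 48, 49], [43, 45, 46], [46, 49, 48], [47, 48, 51], [41, 43, 43], [39, 42, 43], [27, 27, 28], [253, 58, 52], [252, 56, 51], [252, 59, 52], [219, 221, 227], [221, 222, 229], [220, 221, 228], [220, 222, 228]]
w6 [[38, 109, 87], [23, 104, 83], [40, 44, 45], [45, 47, 48], [50, 51, 53], [49, 51, 53], [48, 51, 52], [49, 50, 52], [49, 50, 54], [62, 64, 65], [44, 46, 47], [43, 45, 47], [35, 36, 37], [202, 43, 39], [252, 99, 96], [226, 228, 235], [227, 229, 235], [226, 228, 235]]
w7 [[37, 107, 86], [22, 103, 83], [17, 103, 82], [22, 86, 70], [39, 41, 41], [50, 52, 53], [52, 53, 54], [50, 50, 53], [51, 52, 52], [49, 49, 52], [51, 51, 53], [53, 54, 54], [43, 45, 46], [40, 42, 45], [81, 79, 82], [227, 229, 235], [227, 228, 235], [227, 228, 235]]
now [[36, 107, 86], [20, 103, 82], [17, 103, 82], [19, 84, 68], [42, 42, 44], [51, 51, 54], [50, 51, 54], [48, 51, 52], [50, 52, 53], [49, 50, 53], [49, 50, 52], [53, 55, 55], [44, 45, 47], [41, 42, 44], [80, 79, 82], [227, 229, 235], [227, 228, 235], [227, 228, 235]]
```

```bash
python3 - <<'E'
from h import *
f=load("w7");cv2.imwrite('pics/w7c.png',cv2.resize(f['color'][150:300,120:320,::-1],None,fx=4,fy=4,interpolation=cv2.INTER_CUBIC))
E
```

```text
(no output)
```

View pics/w7c.png

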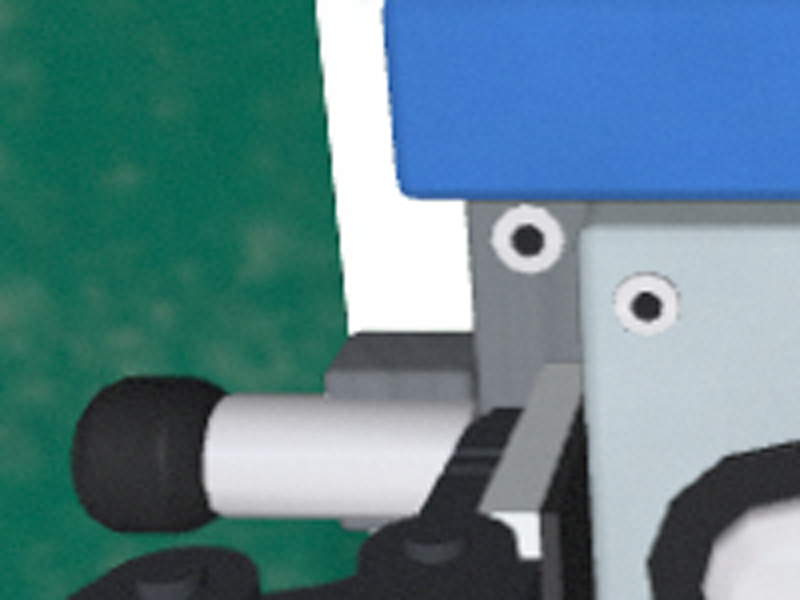

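The knob is against the sleeve with no red band, and successive frames match. Plunger travel since it was pushed back is about 5 mm, as expected for home. Next I relax the push, then open.

```bash
python3 -m pendant '[{"x":4,"y":0,"z":0,"roll":0,"grip":30},{"x":2,"y":0,"z":0,"roll":0,"grip":30},{"x":0,"y":0,"z":0,"roll":0,"grip":30},{"x":0,"y":0,"z":0,"roll":0,"grip":30},{"x":0,"y":0,"z":0,"roll":0,"grip":30}]' 40; python3 -m pendant '[{"x":0,"y":0,"z":0,"roll":0,"grip":45},{"x":0,"y":0,"z":0,"roll":0,"grip":60},{"x":0,"y":0,"z":0,"roll":0,"grip":65},{"x":0,"y":0,"z":0,"roll":0,"grip":65},{"x":0,"y":0,"z":0,"roll":0,"grip":65}]' ;python3 -c "
from h import *
f=snap('wrist','w8');cv2.imwrite('pics/w8c.png',cv2.resize(f['color'][0:300,120:520,::-1],None,fx=2,fy=2,interpolation=cv2.INTER_CUBIC))
shift((556.1,82.2,38),-13.8);print(red(f))"
```

```text
t: 19.25
tcp_pos: [556.8, 81.9, 39.4]
ee_rot: [3.109, -0.368, -0.096]
force: [-5.2, -0.1, 9.9]
grip_width: 38.8
t: 19.88
tcp_pos: [556.8, 81.9, 39.3]
ee_rot: [3.109, -0.368, -0.096]
force: [0.2, 0.3, -0.7]
grip_width: 64.9
shift [-0.7 -0.2  1.4] roll 0.3 yaw -13.5 tilt [-0.062 -0.002 -0.998] tcp [556.8  81.9  39.4] F [ 1.  -0.3  0.3] t 19.925 w 65.17909294159737
0
```

View pics/w8c.png

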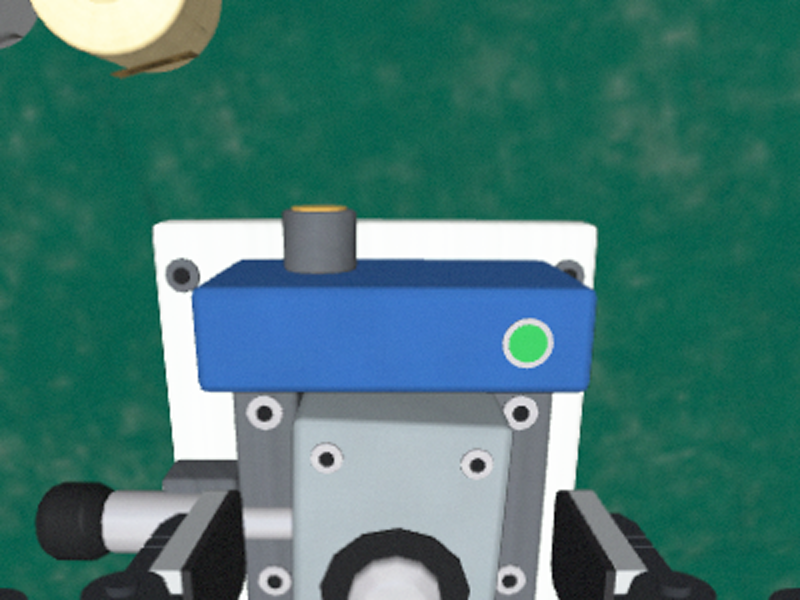

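```bash
python3 - <<'E'
from h import *
u=np.array([np.cos(np.radians(-13.8)),np.sin(np.radians(-13.8))]);n=np.array([-u[1],u[0]]);D=np.array([556.1,82.2])
def loc(fn,P,z):
    f=load(fn)
    for x,y in P:
        p=at(f,120+x/2-.25,y/2-.25,z)[:2]-D;print(fn,x,y,np.round([p@u,p@n],1))
loc("w8",[(264,413),(521,413)],26);loc("w8",[(327,459),(478,464)],60.5)
loc("w6",[(264,420),(520,420)],26);loc("w6",[(323,453),(475,453)],60.5)
E
```

```text
w8 264 413 [20.8 29.3]
w8 521 413 [ 20.8 -29.4]
w8 327 459 [24.2 12.2]
w8 478 464 [ 23.1 -15.1]
w6 264 420 [20.7 29.2]
w6 520 420 [ 20.7 -29.4]
w6 323 453 [26.9 12.7]
w6 475 453 [ 26.8 -14.6]
```

```bash
python3 -m pendant '[{"x":0,"y":0,"z":-12,"roll":0,"grip":65},{"x":0,"y":0,"z":-35,"roll":0,"grip":65},{"x":-5,"y":0,"z":-60,"roll":0,"grip":65},{"x":-20,"y":0,"z":-80,"roll":0,"grip":65},{"x":-35,"y":0,"z":-90,"roll":0,"grip":65}]' ; python3 -m pendant '[{"x":0,"y":0,"z":0,"roll":0,"grip":65},{"x":0,"y":0,"z":0,"roll":0,"grip":65},{"x":0,"y":0,"z":0,"roll":0,"grip":65},{"x":0,"y":0,"z":0,"roll":0,"grip":65},{"x":0,"y":0,"z":0,"roll":0,"grip":65}]';python3 -c "
from h import *
f=snap('wrist','w9');g=snap('scene','s9')
print(proj(f,(556,82,60)),proj(g,(556,82,30)))
a=cv2.resize(f['color'][100:300,230:430,::-1],None,fx=3,fy=3,interpolation=cv2.INTER_CUBIC)
u,v=proj(g,(556,82,30)).astype(int);b=cv2.resize(g['color'][v-75:v+75,u-25:u+25,::-1],(200,600),interpolation=cv2.INTER_CUBIC)
b=cv2.resize(g['color'][v-28:v+28,u-40:u+40,::-1],(800,560),interpolation=cv2.INTER_CUBIC)
c=np.vstack([cv2.resize(f['color'][60:260,140:500,::-1],(600,333),interpolation=cv2.INTER_CUBIC),cv2.resize(b,(600,420))[:267*420//420] if 0 else cv2.resize(b,(600,420))[40:307]])
np.save('pics/x.npy',c);print(c.shape)
shift((556.1,82.2,38),-13.8)"
```

```text
t: 20.55
tcp_pos: [528.7, 90.6, 133.0]
ee_rot: [3.11, -0.369, -0.092]
force: [0.3, 0.3, 0.5]
grip_width: 65.2
t: 21.18
tcp_pos: [528.6, 90.5, 132.6]
ee_rot: [3.109, -0.369, -0.093]
force: [0.8, 0.0, 0.7]
grip_width: 65.1
[318.40583573 160.69366519] [322.65746916 213.49095081]
(600, 600, 3)
shift [34.1  0.3 93. ] roll 0.3 yaw -13.5 tilt [-0.06  -0.002 -0.998] tcp [528.7  90.6 132.8] F [ 0.3  0.7 -0.3] t 21.275 w 64.95985553936293
```

```bash
python3 -c "
from h import *
f=load('w9');g=load('s9')
a=cv2.resize(f['color'][30:230,230:410,::-1],(540,600),interpolation=cv2.INTER_CUBIC)
b=cv2.resize(g['color'][180:245,285:350,::-1],(260,260),interpolation=cv2.INTER_CUBIC)
c=np.zeros((600,800,3),np.uint8);c[:,:540]=a;c[:260,540:]=b
c[300:560,540:]=cv2.resize(f['color'][30:290,130:390,::-1],(260,260))
cv2.imwrite('pics/fin.png',c)"
```

```text
(no output)
```

View pics/fin.png

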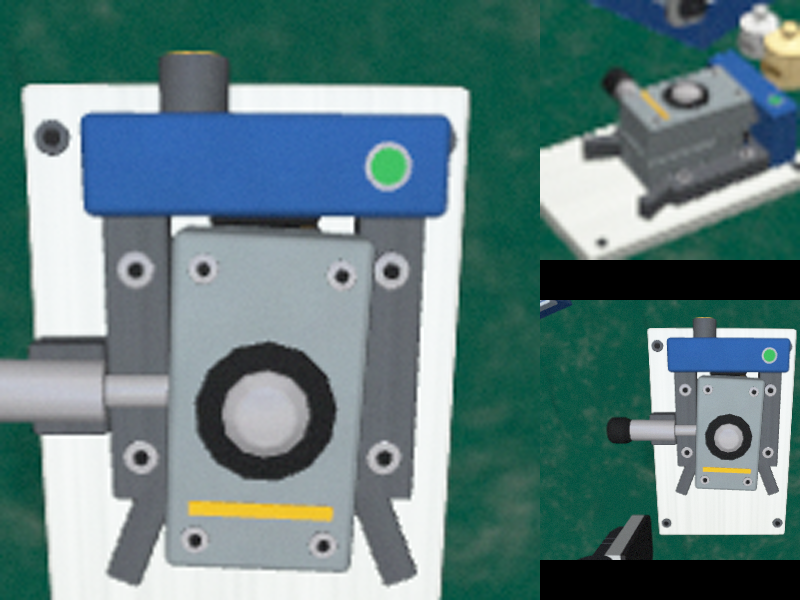

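The module is flat, the knob is against the sleeve and no red is visible. But a small gap to the wall shows at (265,225) and the module has a slight yaw. I'll measure both.

```bash
python3 - <<'E'
from h import *
f=load("w9");u=np.array([np.cos(np.radians(-13.8)),np.sin(np.radians(-13.8))]);n=np.array([-u[1],u[0]]);D=np.array([556.1,82.2])
def L(P,z):
    o=[]
    for x,y in P:
        p=at(f,230+(x+.5)/3-.5,30+(y+.5)/3-.5,z)[:2]-D;o.append((p@u,p@n))
    return np.array(o)
print("rails",L([(135,270),(392,271),(141,458),(384,458)],26).round(1).tolist())
m=L([(203,269),(342,276),(195,541),(323,546)],60.5);print(m.round(1).tolist())
print(fit([(27.6,13.8),(27.6,-13.8),(-27.6,13.8),(-27.6,-13.8)],m))
print("wall front top", L([(90,213),(440,216)],54).round(1).tolist(),"plunger",L([(140,390)],26).round(1).tolist(), "button",L([(265,411)],66.5))
E
```

```text
rails [[21.2, 29.2], [21.2, -29.4], [-23.1, 29.1], [-23.0, -29.2]]
[[24.7, 12.3], [23.5, -15.0], [-31.7, 14.7], [-32.9, -12.4]]
(array([-4.09623274, -0.10728942]), np.float64(-2.518405364784374), array([[ 0.65721029, -0.19826771],
       [ 0.61918259,  0.14429188],
       [-0.67091812, -0.21177492],
       [-0.60547476,  0.26575075]]))
wall front top [[35.1, 34.9], [34.8, -34.9]] plunger [[-6.5, 28.9]] button [[-2.27706753  0.11432421]]
```

```bash
python3 - <<'E'
from h import *
f=load("w2");c=f["color"][140:256,280:360]
a=(at(f,298,161,48.5)+at(f,339,161,48.5))/2;b=(at(f,298,240,48.5)+at(f,338,240,48.5))/2
print("screw spacing",np.linalg.norm(a-b), "front screws-button",np.linalg.norm(a-at(f,319,203,54.5)*[1,1,0]-[0,0,48.5]))
w=load("w9");n=grab_frame("wrist")
print("change",np.abs(w["color"].astype(int)-n["color"])[30:230,230:410].mean(), "red",red(n))
c=n["color"][60:230,130:230].astype(int);print("red any",((c[...,0]>150)&(c[...,1]<90)&(c[...,2]<90)).sum())
s=observe();print(s["t"],s["force"].round(1))
E
```

```text
screw spacing 56.11819207247475 front screws-button 27.32822475304116
change 2.508490740740741 red 0
red any 0
21.325 [ 0.5 -0.1 -0.3]
```

```bash
python3 -c "
from bench import *
print(hand_in())"
```

```text
the job is handed in; nothing more can be done
None
```

I docked the module and handed the job in at about 21 s. It is locked, but it came to rest about 2.5–3.5 mm short of the stop pads, which may count against "fully docked".

- **Insertion:** I gripped the module across its width and slid it between the rails past the plunger. I let go once partway to level it, because the tool was tilting nose-down. The contact block probably nudged the module back a few millimetres then. I regripped and pressed it against the stop at about 26 N.
- **Lock:** I held that pressure for about 3.6 s. The red band disappeared after roughly 1 s, and the knob stayed against the sleeve. Then I eased off, opened the gripper and lifted about 93 mm clear.

Last checks:
- **Locked and flat:** No red was visible, and the tool force was about zero. The screw spacing on top matched the flat module (56.4 mm against 56.1 mm before).
- **Rest position:** After release the contact spring pushed the module back until the slot caught on the plunger, and it turned about 2.5° within the rails. The backward shift is at or slightly more than the roughly 2.6 mm I estimate the slot and rail clearance allows. I did not try to correct it, since the spring would return it there.
- **Pressing pose:** While pressed, the module was probably pitched a degree or two nose-down with the tool. It settled flat on release.
- **Other objects:** I touched nothing else on the bench that I know of, but I did not do a final check of the bystander items.

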